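# Carry out the parts carrier, job panel left leaning

## Robot

A 6-joint arm with a two-finger parallel gripper is mounted at the origin on a cart in front of the work surface, level with it; the furniture and walls round the work are solid. World frame = base frame: x ahead of the robot, y to its left, z up, the work surface at z = 0. Lengths are in m, angles in degrees, forces in N, time in s.
With the tool pointing down it reaches from about 0.35 to 0.875 m from the base axis. Payload 15.5 kg.
Tool frame: the origin (TCP) lies at the very end of the fingers, on their centre line; the grasp point (between the pads) lies 19 mm behind it (tcp_to_grasp is the distance from the TCP to the grasp point, in m); z points along the fingers, y is the line along which they close (so a half turn about z gives the same grasp; the last joint's range is limited). The gripper opens to 85 mm and grips with 20 to 120 N. Pads are 22 mm wide; open, the fingers measure 114 mm over their backs; the gripper's body (76 mm by 85 mm) begins 54 mm behind the grasp point. The pads swing forward as they close: fully open they stand 13 mm farther back than shut.
Start: joints at [-73.023, 28.281, 77.091, -0, 74.628, -5.472], TCP at [0.239, -0.578, 0.231] pointing down, gripper open.
Joint ranges: [-166.48, 166.48], [-47.26, 123.95], [12.59, 153.08], [-70.14, 250.14], [6.76, 159.57], [-176.63, 176.63]. Speed limits (degrees/s): [108.29, 108.29, 147.25, 172.46, 172.46, 172.46].

## Interface

Orientations are given as a 3x3 rotation matrix whose columns are the frame's x, y, z axes.
In Python, from rig import * gives the robot as it stands.
- The arm moves only by the shell command python3 -m pendant 'ROWS' [FORCE]. ROWS is JSON, a list of rows, each a list of 7 numbers: the shift along the tool's x, y, z in mm, then the turn, a rotation vector about the tool's x, y, z in rad, then the finger opening in mm, from 0 to 85.4. A call has 1 to 20 rows; each row shifts and turns the commanded pose from where the row before left it, along the tool's axes as they then stand; what a row does not reach is not made up. A row lasts 1/10 s, in which the tool goes at most 50 mm and 8.59 degrees, less where a joint would pass 70% of its speed; a pose out of reach is approached as far as the arm can. A call with a gripper value outside its range is refused whole. The fingers move at their own pace and stop on an object; FORCE is the grip in N (left out, the last holds). Time passes only in rows, so rows that do not move let the fingers close. It gives the time, the measured TCP pose, the force, the opening and the grip force at its end, in the units of the state.
- observe(): the state, without advancing time (a new reading comes with each control period).
- read_camera(name): name is "scene" or "top" or "wrist"; returns a dict with "pixels" (400x640x3 uint8, blue, green, red), "depth" (400x640 float32, m along the optical axis (not along the pixel's ray), 0 where there is no reading), "intrinsics" (3x3 intrinsics, pixels), "k1" (the pictures are not rectified: a ray, as slopes to the right and down, at radius r is drawn at 1 + k1 r^2 times it, then the intrinsics apply), "R" (3x3) and "t" (3): a world point X has camera coordinates R X + t; the wrist camera has in their place "hand_eye" (4x4, takes a point from camera to tool coordinates, whose origin is the TCP and whose axes are the flange's). Camera axes: x right, y down, z forward; pixel columns grow to the right and rows downward; lengths in m; the calibration is good to about 2 mm. A picture is of the moment at which its call begins: read the wrist's pose just before it.
- finish_job(): hands the job in; it is judged then, once.
Trained networks look in a picture, given as the dict that the camera call returned (one of the last four; its "shot" number tells which), for a name from the list of things; names that differ only in an ending like _2 or _b are one class to them, and where a whole thing is asked for, a point or a joint stands for the part that bears it (a point fixed in the world has none). Each returns a list of dicts, best first, with "confidence" (0 to 1); they miss things now and then, are a little off and sometimes report something else, mostly with a low value. They report only what shows in the picture. A call takes as long as a camera call. They do not tell look-alikes from the thing itself.
- spot_in(picture, name): "centre" ([x, y, z] in m, in the coordinates of the camera as it stood for that picture, good to about 4 mm: the middle of the surface that is visible of it).
The state is a dict: "t": time; "joint_pos": joint angles; "joint_velocities": joint speeds; "effort": joint torques, N m; "position": TCP position; "eef_rot": TCP orientation; "wrist_force": force on the tool from outside, world axes, zero at the start; "ft_torque": the same for the moment, N m; "grip_width": opening from 0.0 (shut) to 1.0 (fully open); "grip_force": force on a finger pad.
Only numpy, scipy, OpenCV 4.12 (cv2) and the standard library are available. Lean on these libraries where they do the work, as an engineer would, in place of code of your own. Each camera call takes 0.05 s, during which the arm holds its last target. There are 200 camera calls.

## Task

Take the orange job-card panel out of the slot in the parts carrier's wooden rail, and lean it, standing on its lower edge and clearly slanted, against a side of the closed wooden case on the table, and let go of it. Then lift the blue carrier with its three bolts by the rail and hold it level and still with its bottom at least ten centimetres above the table; finish while holding it there. Leave the case and the other things on the table where they are, and do not tip the carrier.

Things in the scene. Friction and masses are not known exactly. Their poses are not given: they have to be found in the camera images.
- job_panel: job-card panel: stiff flat orange slab with a drawing on white paper, 9 thick (own x) x 96 wide (own y) x 130 tall (own z), 0.13 kg. Origin: centre of its lower edge face; z runs up the panel; the paper is on the -x side. At the start it stands upright in the carrier's slot, its lower edge 67 above the carrier's bottom (18 of its height in the slot, with 1.5 play on each side)
- carrier: parts carrier: blue tray 130 (own x) x 160 (own y) x 32 high, 3 thick, with an upright wooden board (18 thick) across its middle along own y, topped by the carrying rail: 24 thick (x), 110 long, 67 to 85 above the tray's bottom, with the panel's slot in its top, 12 wide, 18 deep. Origin: centre of the underside. Light (0.3 kg): a moderate grip is plenty. Bolts lie in the tray
- gauge_case: closed brown wooden gauge-block case, a box 130 deep (own x -66 to +64) x 230 long (own y -115 to +115) x 66 high, upright sides, lid stays shut, about 0.95 kg, loose. Origin: centre of its underside. The long front side, at own x = -66, faces roughly to the robot, with free table in front of it
- bolt_1: grey bolt with black head, 15 x 41 (own y is its length) x 15, loose in the carrier's tray
- bolt_2: grey bolt with black head, 15 x 41 (own y is its length) x 15, loose in the carrier's tray
- bolt_3: grey bolt with black head, 15 x 41 (own y is its length) x 15, loose in the carrier's tray
- glue_bottle: bystander: small blue bottle, 35 across x 76 high; origin: centre of the underside
- manifold: bystander: dark grey machined plate with bored holes, 94 x 158 x 36 high; origin: centre of the underside
- v_block_b: bystander: dark V-block 45 x 68 x 55 high; origin: centre of the underside
Things that resemble listed ones, but are neither listed nor needed, are in the scene too. What is meant by the job_panel is not purple, and is the larger of those in its own colour.

How it is judged (in metres and radians):
On the way, in this order (a step that is already met when the one before it is completed fails the run):
1. the panel is out of the carrier and leans, let go of, against the wooden case (contact force between job_panel and gauge_case above 0.03 N and angle between job_panel's own z axis and vertical between 0.12 and 0.65 rad and height (world z) of job_panel below 0.012 m and contact force between job_panel and the fingers below 0.1 N and contact force between job_panel and carrier below 0.1 N and linear speed of job_panel below 0.03 m/s), for 0.3 s.
2. the carrier is lifted clear of the table by the gripper (height (world z) of carrier above 0.05 m and contact force between carrier and the fingers above 2 N), for 0.2 s.
At the end, for the whole second after the job is handed in: Panel stands on its lower edge, slanted 0.12 to 0.65 rad from upright, touching the case, free of gripper and carrier, still. Carrier held by the gripper, bottom over 90 mm above the table, within 0.15 rad of level, still, touching nothing else, its three bolts in the tray (all of step 1 and height (world z) of carrier above 0.09 m and contact force between carrier and the fingers above 2 N and angle between carrier's own z axis and vertical below 0.15 rad and linear speed of carrier below 0.05 m/s and angular speed of carrier below 0.6 rad/s and contact force between carrier and gauge_case below 0.1 N and contact force between carrier and glue_bottle below 0.1 N and contact force between carrier and manifold below 0.1 N and contact force between carrier and v_block_b below 0.1 N and x of bolt_1 in the frame of carrier between -0.065 and 0.065 m and y of bolt_1 in the frame of carrier between -0.08 and 0.08 m and z of bolt_1 in the frame of carrier between -0.005 and 0.04 m and x of bolt_2 in the frame of carrier between -0.065 and 0.065 m and y of bolt_2 in the frame of carrier between -0.08 and 0.08 m and z of bolt_2 in the frame of carrier between -0.005 and 0.04 m and x of bolt_3 in the frame of carrier between -0.065 and 0.065 m and y of bolt_3 in the frame of carrier between -0.08 and 0.08 m and z of bolt_3 in the frame of carrier between -0.005 and 0.04 m); the arm keeps its last pose, push and grip.
It fails at once if a bystander (bottle, bored plate or V-block) is shifted by more than 3 cm or tipped over (distance of any of glue_bottle, manifold, v_block_b from where it was at the start of the episode above 0.03 m or angle between any of glue_bottle, manifold, v_block_b's own z axis and vertical above 0.4 rad).
It fails at once if the wooden case is pushed more than 4 cm from its place (distance of gauge_case from where it was at the start of the episode above 0.04 m).
It fails at once if the carrier is tipped by more than 0.4 rad (angle between carrier's own z axis and vertical above 0.4 rad).
It also fails if it takes over 58 s, if anything falls off the work surface, if the arm or the gripper's body presses on something with over 40 N, if the wrist force passes 120 N, or if a joint passes its speed limit or range.

## Working session

There is one attempt and no reset: what is moved stays moved. The work goes in short steps, Python scripts to look and compute and a shell command to move; the robot and the scene stay as the last step left them, time stands still between calls to the robot, and variables do not carry over. Pictures are saved under pics/ and viewed, at most 10 in all, crops included, and the job is handed in when it is done.

```bash
ls; mkdir -p pics; cat > h.py <<'E'
from rig import *
import numpy as np, cv2
def cam(n):
    o=observe(); p=read_camera(n)
    if 'hand_eye' in p:
        H=np.array(p['hand_eye']); Rt=np.array(o['eef_rot']); T=np.eye(4); T[:3,:3]=Rt; T[:3,3]=o['position']
        p['C2W']=T@H
    else:
        M=np.eye(4); M[:3,:3]=p['R']; M[:3,3]=p['t']; p['C2W']=np.linalg.inv(M)
    return p
def cloud(p):
    K=np.array(p['intrinsics']); k=p['k1']; D=np.array(p['depth']); h,w=D.shape
    u,v=np.meshgrid(np.arange(w),np.arange(h))
    q=cv2.undistortPoints(np.stack([u,v],-1).reshape(-1,1,2).astype(np.float64),K,np.array([k,0,0,0.])).reshape(h,w,2)
    P=np.dstack([q*D[...,None],D]); W=P@p['C2W'][:3,:3].T+p['C2W'][:3,3]
    W[D<=0]=np.nan
    return W
def towo(p,c): return p['C2W'][:3,:3]@np.array(c)+p['C2W'][:3,3]
E
python3 - <<'E'
from h import *
for n in ("scene","top"):
    p=cam(n); cv2.imwrite(f"pics/{n}0.png",p['pixels'])
    for t in ("job_panel","carrier","gauge_case","bolt_1","glue_bottle","manifold","v_block_b"):
        print(n,t,[(np.round(towo(p,d['centre']),3).tolist(),round(d['confidence'],2)) for d in spot_in(p,t)])
    np.savez(f"{n}0.npz",W=cloud(p),px=p['pixels'])
print(observe())
E
```

```text
pics
scene job_panel [([0.725, 0.275, 0.085], 0.81), ([0.686, 0.125, 0.047], 0.61), ([0.532, 0.155, 0.147], 0.57)]
scene carrier [([0.541, 0.135, 0.031], 0.89)]
scene gauge_case []
scene bolt_1 []
scene glue_bottle []
scene manifold [([0.439, -0.43, 0.036], 0.61)]
scene v_block_b [([0.607, -0.448, 0.038], 0.85)]
top job_panel [([0.524, 0.155, 0.17], 0.53)]
top carrier [([0.519, 0.156, 0.002], 0.8)]
top gauge_case [([0.537, -0.139, 0.066], 0.95)]
top bolt_1 [([0.563, 0.116, 0.018], 0.61)]
top glue_bottle [([0.453, 0.442, 0.054], 0.67)]
top manifold [([0.446, -0.398, 0.035], 0.62)]
top v_block_b [([0.593, -0.442, 0.044], 0.73)]
{'t': 0.8, 'joint_pos': array([-7.30245252e+01,  2.82804374e+01,  7.70913917e+01,  4.84352298e-04,
        7.46266399e+01, -5.47168801e+00]), 'joint_velocities': array([ 0.05081852,  0.06270902, -0.12038073,  0.02027813,  0.01542297,
        0.02296629]), 'effort': array([-4.86804674e-04, -8.81948161e+01, -3.84242320e+01, -3.65071173e-08,
        6.22367006e-04,  7.31453179e-05]), 'position': array([ 0.2386533 , -0.57765121,  0.23128568]), 'eef_rot': array([[ 9.24232899e-01,  3.81829212e-01,  1.55976757e-05],
       [ 3.81829213e-01, -9.24232899e-01, -2.31777085e-05],
       [ 5.56595886e-06,  2.73772490e-05, -1.00000000e+00]]), 'wrist_force': array([0.80627782, 0.64044164, 0.90688748]), 'ft_torque': array([ 0.02508125, -0.04111569,  0.02492565]), 'grip_force': 0.0, 'grip_width': 0.9980063927079549}
```

View pics/scene0.png

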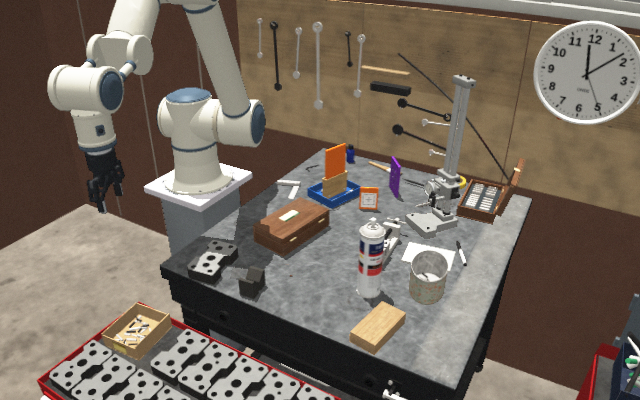

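View pics/top0.png

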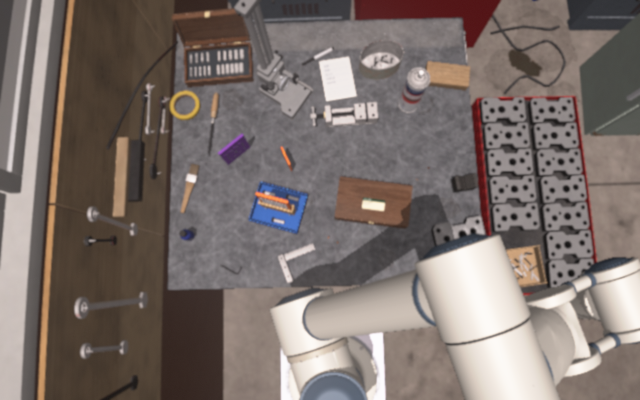

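Candidates for the panel: the large orange one in the carrier (scene 335,160), the small orange one (scene 369,197), and the purple one (scene 396,175). I choose the one in the carrier and check it in a crop while measuring.

```bash
python3 - <<'E'
from h import *
import cv2
def rect(P): 
    r=cv2.minAreaRect((P*1000).astype(np.float32)); return np.round(r[0],1),np.round(r[1],1),round(r[2],1)
for n in ("top","scene"):
    d=np.load(f"{n}0.npz"); W,px=d['W'],d['px']
    hsv=cv2.cvtColor(px,cv2.COLOR_BGR2HSV); H,S,V=hsv[...,0],hsv[...,1],hsv[...,2]
    X,Y,Z=W[...,0],W[...,1],W[...,2]
    m=(abs(Z-.066)<.008)&(X>.4)&(X<.68)&(Y>-.3)&(Y<.03)
    m=cv2.morphologyEx(m.astype(np.uint8),cv2.MORPH_OPEN,np.ones((3,3)))>0
    print(n,"case",m.sum(),rect(W[m][:,:2]),np.median(Z[m]))
    b=(H>100)&(H<125)&(S>140)&(X>.4)&(X<.66)&(Y>.03)&(Y<.28)&(Z<.05)&(Z>.0)
    print("tray",b.sum(),rect(W[b][:,:2]))
    o=(H<18)&(S>170)&(V>120)&(X>.42)&(X<.62)&(Y>.05)&(Y<.26)&(Z>.092)
    print("panel",o.sum(),rect(W[o][:,:2]),W[o].min(0),W[o].max(0))
    q=(abs(Z-.085)<.006)&(X>.42)&(X<.62)&(Y>.05)&(Y<.26)
    print("rail",q.sum(),rect(W[q][:,:2]) if q.sum()>4 else 0)
    # free table things in front of the case
    f=(Z>.01)&(X>.3)&(X<.47)&(Y>-.3)&(Y<.1)&(Z<.2)
    print("front",f.sum(),W[f].min(0) if f.sum() else 0,W[f].max(0) if f.sum() else 0)
a=cv2.imread("pics/scene0.png")[135:260,235:415]; b=cv2.imread("pics/top0.png")[165:265,235:425]
a=cv2.resize(a,(600,417)[::1]); cv2.imwrite("pics/crop1.png",a)
E
```

```text
top case 3007 (array([ 537., -142.]), array([231.1, 131.3]), 81.2) 0.06543611828038354
tray 669 (array([534.6, 158.6]), array([157.2, 122.3]), 73.1)
panel 24 (array([530.4, 157.9]), array([88.8,  4.1]), 74.1) [0.51638802 0.11532992 0.1909367 ] [0.54352178 0.2003661  0.20218121]
rail 100 (array([531.5, 160.5]), array([109.3,  23.4]), 74.4)
front 162 [ 0.32762017 -0.24548736  0.01020326] [0.46999664 0.09964359 0.07127799]
scene case 1674 (array([ 538.7, -143.7]), array([239.3, 137.7]), 81.7) 0.06902237870631067
tray 585 (array([514.8, 162.1]), array([174.5, 178. ]), 74.7)
panel 530 (array([536. , 154.6]), array([102.7,  16.7]), 73.1) [0.51704117 0.10299894 0.09243282] [0.55535243 0.20484705 0.20651019]
rail 101 (array([535.6, 156. ]), array([113.1,  28.1]), 71.6)
front 113 [ 0.34777833 -0.2527572   0.01074196] [0.46986028 0.09997111 0.07262022]
```

View pics/crop1.png

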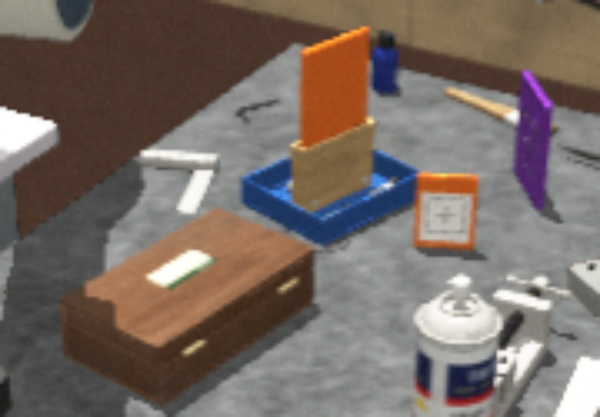

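The crop confirms it: the large plain orange panel stands in the carrier's rail. The smaller look-alike, with a framed card, is on the table, and the purple one is behind. I turn the gripper first, then traverse.

```bash
python3 -m pendant '[[0,0,-6,0,0,-0.128,85],[0,0,-6,0,0,-0.128,85],[0,0,-6,0,0,-0.128,85],[0,0,-6,0,0,-0.128,85],[0,0,-6,0,0,-0.128,85],[0,0,-5,0,0,-0.128,85],[0,0,-5,0,0,-0.128,85],[0,0,0,0,0,0,85]]' && python3 -m pendant '[[20,2,0,0,0,0,85],[38,4,0,0,0,0,85],[40,4,0,0,0,0,85],[40,4,0,0,0,0,85],[40,4,0,0,0,0,85],[40,4,0,0,0,0,85],[40,4,0,0,0,0,85],[40,4,0,0,0,0,85],[40,4,0,0,0,0,85],[40,4,0,0,0,0,85],[40,4,0,0,0,0,85],[40,4,0,0,0,0,85],[40,4,0,0,0,0,85],[40,4,0,0,0,0,85],[40,4,0,0,0,0,85],[40,4,0,0,0,0,85],[40,4,0,0,0,0,85],[40,4,0,0,0,0,85],[40,4,0,0,0,0,85],[20,2,0,0,0,0,85]]'
python3 - <<'E'
from h import *
p=cam("wrist"); cv2.imwrite("pics/wrist1.png",p['pixels']); W=cloud(p); np.savez("wrist1.npz",W=W,px=p['pixels'])
print(np.round(observe()['position'],4),np.round(observe()['eef_rot'],3))
print([(towo(p,d['centre']),d['confidence']) for d in spot_in(p,"job_panel")])
hsv=cv2.cvtColor(p['pixels'],cv2.COLOR_BGR2HSV); H,S,V=cv2.split(hsv); X,Y,Z=np.moveaxis(W,2,0)
o=(H<18)&(S>150)&(V>100)&(X>.42)&(X<.62)&(Y>.05)&(Y<.26)
for lo,hi in((.18,.21),(.092,.18)):
    m=o&(Z>lo)&(Z<hi); print(m.sum(), cv2.minAreaRect((W[m][:,:2]*1000).astype(np.float32)) if m.sum()>4 else 0)
E
```

```text
t: 1.6
position: [0.2388, -0.5779, 0.2719]
eef_rot: [[0.277, 0.961, 0.0], [0.961, -0.277, -0.001], [-0.001, 0.001, -1.0]]
wrist_force: [-0.0, 0.1, -0.2]
grip_width: 0.996
grip_force: 0.0
t: 3.6
position: [0.524, 0.1318, 0.271]
eef_rot: [[0.282, 0.959, 0.0], [0.959, -0.282, 0.001], [0.001, 0.0, -1.0]]
wrist_force: [-0.6, -1.5, -0.6]
grip_width: 0.997
grip_force: 0.0
[0.5246 0.1331 0.2709] [[ 0.281  0.96   0.001]
 [ 0.96  -0.281  0.001]
 [ 0.001  0.    -1.   ]]
[(array([0.68601883, 0.1328489 , 0.06061163]), 0.84), (array([0.73866441, 0.25566025, 0.00773889]), 0.65), (array([0.53454236, 0.1634665 , 0.1982597 ]), 0.62)]
535 ((534.6880493164062, 159.1645965576172), (94.81962585449219, 8.397594451904297), 73.01821899414062)
2 0
```

View pics/wrist1.png

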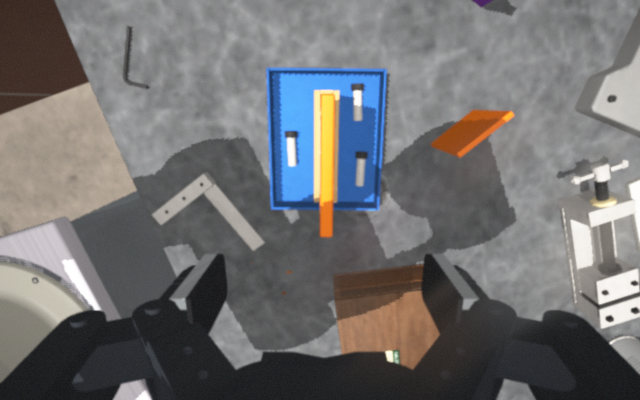

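The wrist view shows the panel's top edge (326,90–235), the tray with three bolts at (357,102), (292,148) and (361,168), and the small look-alike at (473,132). I move over the panel's middle, go down and grip.

```bash
python3 -m pendant '[[9,1,0,0,0,0,85],[10,1,0,0,0,0,85],[9,0.4,0,0,0,0,85],[0,0,15,0,0,0,85],[0,0,20,0,0,0,85],[0,0,20,0,0,0,85],[0,0,20,0,0,0,85],[0,0,20,0,0,0,85],[0,0,14,0,0,0,85],[0,0,5,0,0,0,85],[0,0,0,0,0,0,85],[0,0,0,0,0,0,5],[0,0,0,0,0,0,5],[0,0,0,0,0,0,5],[0,0,0,0,0,0,5],[0,0,0,0,0,0,5],[0,0,0,0,0,0,5],[0,0,0,0,0,0,5],[0,0,0,0,0,0,5],[0,0,0,0,0,0,5]]' 40
```

```text
t: 5.7
position: [0.5335, 0.1552, 0.1575]
eef_rot: [[0.279, 0.96, 0.0], [0.96, -0.279, 0.0], [0.0, 0.0, -1.0]]
wrist_force: [-1.6, 0.1, 6.2]
grip_width: 0.097
grip_force: 40.0
```

```bash
python3 -m pendant '[[0,0,-3,0,0,0,5],[0,0,-6,0,0,0,5],[0,0,-8,0,0,0,5],[0,0,-8,0,0,0,5],[0,0,-10,0,0,0,5],[0,0,-10,0,0,0,5],[0,0,-10,0,0,0,5],[0,0,-10,0,0,0,5],[0,0,-5,0,0,0,5],[0,0,0,0,0,0,5]]'
python3 - <<'E'
from h import *
p=cam("top"); cv2.imwrite("pics/top1.png",p['pixels']); W=cloud(p); X,Y,Z=np.moveaxis(W,2,0)
print(np.round(observe()['position'],4))
p=cam("wrist"); Ww=cloud(p); cv2.imwrite("pics/wrist2.png",p['pixels'])
for n in ("carrier",): print([(towo(p,d['centre']),d['confidence']) for d in spot_in(p,n)])
q=cam("scene"); cv2.imwrite("pics/scene1.png",cv2.resize(q['pixels'][90:290,200:440],(720,600)))
E
```

```text
t: 6.7
position: [0.5338, 0.1553, 0.2281]
eef_rot: [[0.279, 0.96, 0.001], [0.96, -0.279, 0.0], [0.001, 0.001, -1.0]]
wrist_force: [-0.6, 0.2, -1.6]
grip_width: 0.099
grip_force: 39.0
[0.5335 0.1552 0.2275]
[(array([0.53845898, 0.17157605, 0.00077125]), 0.83)]
```

View pics/scene1.png

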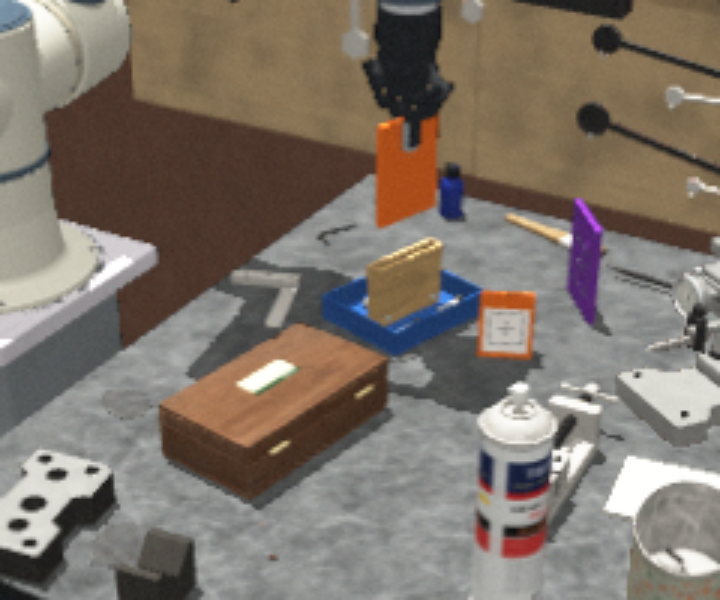

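The panel is out of the slot at crop (408,170), held by the gripper. The carrier stands undisturbed at (405,290). I move in front of the case and measure its front face from there.

```bash
python3 -m pendant '[[0,0,0,0,0,-0.065,5],[0,0,0,0,0,-0.064,5],[-14,-2,0,0,0,0,5],[-28,-5,0,0,0,0,5],[-28,-5,0,0,0,0,5],[-28,-5,0,0,0,0,5],[-28,-5,0,0,0,0,5],[-28,-5,0,0,0,0,5],[-28,-5,0,0,0,0,5],[-28,-4,0,0,0,0,5],[-28,-4,0,0,0,0,5],[-28,-4,0,0,0,0,5],[-18,-2,0,0,0,0,5],[-14,-2,0,0,0,0,5],[0,0,0,0,0,0,5],[0,0,0,0,0,0,5]]'
python3 - <<'E'
from h import *
p=cam("wrist"); W=cloud(p); cv2.imwrite("pics/wrist3.png",p['pixels']); X,Y,Z=np.moveaxis(W,2,0)
o=observe(); print(np.round(o['position'],4))
m=(abs(Z-.066)<.008)&(X>.43)&(X<.64)&(Y>-.27)&(Y<.0)
m=cv2.morphologyEx(m.astype(np.uint8),cv2.MORPH_OPEN,np.ones((3,3)))>0
P=W[m]; print(m.sum(),P.min(0),P.max(0),np.median(P[:,2]))
print(cv2.minAreaRect((P[:,:2]*1000).astype(np.float32)))
# front edge: min x per y bin
b=[]
for y in np.arange(-.25,0,.01):
    s=P[(P[:,1]>=y)&(P[:,1]<y+.01)]
    if len(s)>10: b.append((y+.005,np.percentile(s[:,0],2)))
print(np.round(b,4).tolist())
hsv=cv2.cvtColor(p['pixels'],cv2.COLOR_BGR2HSV); H,S,V=cv2.split(hsv)
f=(Z<.05)&(Z>.008)&(X>.36)&(X<.468)&(Y>-.22)&(Y<0)
print("clutter",f.sum(),W[f].min(0) if f.sum() else '',W[f].max(0) if f.sum() else '')
E
```

```text
t: 8.5
position: [0.4398, -0.132, 0.2271]
eef_rot: [[0.155, 0.988, -0.0], [0.988, -0.155, 0.0], [0.0, -0.0, -1.0]]
wrist_force: [-0.2, 0.2, -1.2]
grip_width: 0.1
grip_force: 39.0
[ 0.44   -0.1317  0.2271]
33304 [ 0.46314185 -0.2654336   0.05801308] [ 0.62041807 -0.01897616  0.06851402] 0.06544818233381972
((538.8501586914062, -142.15171813964844), (229.79513549804688, 131.3346405029297), 81.02722930908203)
[[-0.245, 0.4798], [-0.235, 0.4746], [-0.225, 0.4732], [-0.215, 0.4723], [-0.205, 0.4669], [-0.195, 0.4664], [-0.185, 0.4676], [-0.175, 0.4692], [-0.165, 0.4713], [-0.155, 0.4726], [-0.145, 0.474], [-0.135, 0.4759], [-0.125, 0.4773], [-0.115, 0.4789], [-0.105, 0.4811], [-0.095, 0.4822], [-0.085, 0.4837], [-0.075, 0.4857], [-0.065, 0.4871], [-0.055, 0.4887], [-0.045, 0.4905], [-0.035, 0.4913], [-0.025, 0.4922]]
clutter 157 [ 0.46025288 -0.2194043   0.00830646] [ 0.46792295 -0.17153542  0.04978415]
```

View pics/wrist3.png

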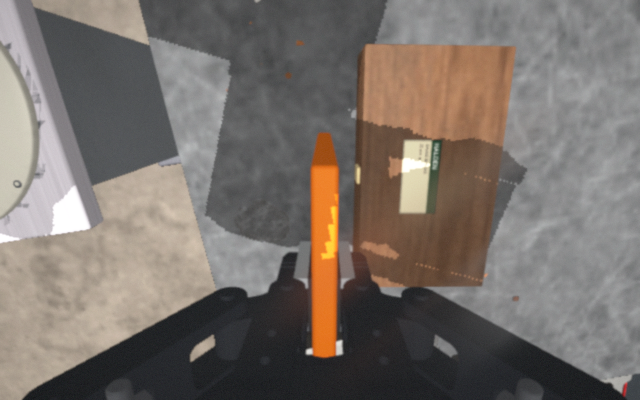

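The view shows the panel held at (325,250) and the case's front edge along (360,45)–(355,285), with free table between. I tilt 0.2 rad and come down to just above the table.

```bash
python3 -m pendant '[[0,0,0,0.04,0,0,5],[0,0,0,0.06,0,0,5],[0,0,0,0.06,0,0,5],[0,0,0,0.04,0,0,5],[0,2.4,4.8,0,0,0,5],[0,4.8,9.7,0,0,0,5],[0,4.8,9.7,0,0,0,5],[0,4.8,9.7,0,0,0,5],[0,4.8,9.7,0,0,0,5],[0,4.8,9.7,0,0,0,5],[0,4.8,9.7,0,0,0,5],[0,4.8,9.7,0,0,0,5],[0,4.8,9.7,0,0,0,5],[0,4.8,9.7,0,0,0,5],[0,4.8,9.7,0,0,0,5],[0,4.8,9.7,0,0,0,5],[0,2.4,4.9,0,0,0,5],[0,0,0,0,0,0,5],[0,0,0,0,0,0,5]]'
```

```text
t: 10.45
position: [0.4732, -0.137, 0.1018]
eef_rot: [[0.153, 0.968, -0.196], [0.988, -0.15, 0.03], [-0.0, -0.199, -0.98]]
wrist_force: [0.3, 0.5, -0.4]
grip_width: 0.099
grip_force: 39.1
```

```bash
python3 -m pendant '[[0,-0.3,2.1,0,0,0,5],[0,-0.3,2.1,0,0,0,5],[0,0.4,2,0,0,0,5],[0,0.4,2,0,0,0,5],[0,0.4,2,0,0,0,5],[0,0,0,0,0,0,5],[0,0,0,0,0,0,5]]'; python3 -m pendant '[[0,0.2,1,0,0,0,5],[0,0,0,0,0,0,5]]';python3 -m pendant '[[0,0.2,1,0,0,0,5],[0,0,0,0,0,0,5]]'
```

```text
t: 11.15
position: [0.4718, -0.1368, 0.0916]
eef_rot: [[0.153, 0.968, -0.196], [0.988, -0.15, 0.031], [0.0, -0.199, -0.98]]
wrist_force: [-0.4, 0.1, -1.4]
grip_width: 0.099
grip_force: 39.1
t: 11.35
position: [0.4718, -0.1368, 0.0906]
eef_rot: [[0.153, 0.968, -0.196], [0.988, -0.15, 0.03], [0.0, -0.199, -0.98]]
wrist_force: [1.1, 0.4, -0.8]
grip_width: 0.097
grip_force: 39.1
t: 11.55
position: [0.4718, -0.1368, 0.0896]
eef_rot: [[0.153, 0.968, -0.196], [0.988, -0.15, 0.03], [-0.0, -0.199, -0.98]]
wrist_force: [-0.1, -0.4, -1.4]
grip_width: 0.101
grip_force: 39.3
```

```bash
python3 -m pendant '[[0,0.2,1,0,0,0,5],[0,0,0,0,0,0,5]]'; python3 -m pendant '[[0,0.1,0.7,0,0,0,5],[0,0,0,0,0,0,5]]'
python3 - <<'E'
from h import *
q=cam("scene"); p=cam("wrist"); o=observe(); print(o['wrist_force'],o['ft_torque'])
cv2.imwrite("pics/place.png",cv2.resize(p['pixels'],(640,400)))
E
```

```text
t: 11.75
position: [0.4721, -0.137, 0.0893]
eef_rot: [[0.153, 0.969, -0.196], [0.988, -0.15, 0.03], [-0.0, -0.198, -0.98]]
wrist_force: [-0.5, 0.4, 14.6]
grip_width: 0.1
grip_force: 41.4
t: 11.95
position: [0.4724, -0.137, 0.0891]
eef_rot: [[0.153, 0.969, -0.195], [0.988, -0.15, 0.03], [-0.0, -0.197, -0.98]]
wrist_force: [-0.8, 0.3, 25.4]
grip_width: 0.103
grip_force: 42.9
[-0.68108435  0.14902481 26.67306369] [ 0.29643433  1.33014883 -0.05517018]
```

View pics/place.png

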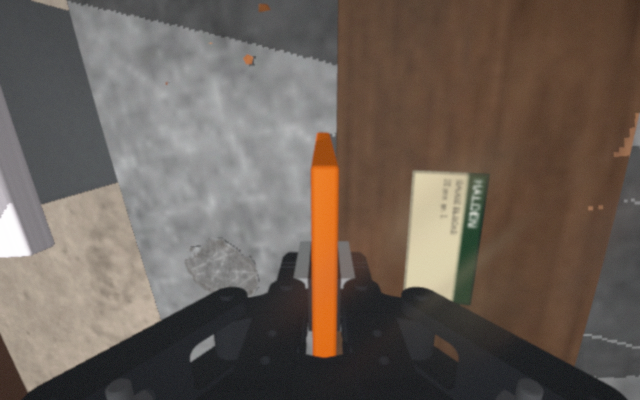

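The view shows the foot on the table (25 N up) and the panel parallel to the case edge at x≈337. I relieve the push and open a little at a time.

```bash
python3 -m pendant '[[0,-0.3,-1.5,0,0,0,5],[0,0,0,0,0,0,5],[0,0,0,0,0,0,14],[0,0,0,0,0,0,18],[0,0,0,0,0,0,24],[0,0,0,0,0,0,30],[0,0,0,0,0,0,36],[0,0,0,0,0,0,36],[0,0,0,0,0,0,36],[0,0,0,0,0,0,36]]'
python3 - <<'E'
from h import *
p=cam("wrist"); q=cam("scene"); cv2.imwrite("pics/scene2.png",cv2.resize(q['pixels'][130:290,220:460],(720,480)))
W=cloud(p);hsv=cv2.cvtColor(p['pixels'],cv2.COLOR_BGR2HSV); H,S,V=cv2.split(hsv); X,Y,Z=np.moveaxis(W,2,0)
m=(H<18)&(S>170)&(V>120)&(X>.42)&(X<.56)&(Y>-.22)&(Y<-.04)&(Z>.1)&(Z<.15)
print(m.sum(),cv2.minAreaRect((W[m][:,:2]*1000).astype(np.float32)),np.median(Z[m]))
E
```

```text
t: 13.05
position: [0.4717, -0.1368, 0.0894]
eef_rot: [[0.153, 0.968, -0.196], [0.988, -0.15, 0.031], [0.0, -0.199, -0.98]]
wrist_force: [0.7, 0.1, 0.8]
grip_width: 0.42
grip_force: 0.0
5150 ((485.8104553222656, -122.7607650756836), (72.96002197265625, 14.310550689697266), 85.73439025878906) 0.1271689003920476
```

View pics/scene2.png

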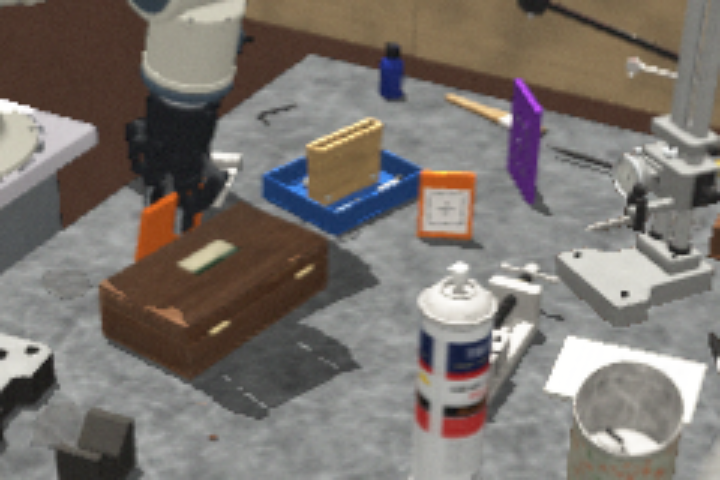

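The panel stands leaning at (170,225) between the opened fingers, and the carrier is unchanged at (340,190). I withdraw along the fingers, level the tool and check.

```bash
python3 -m pendant '[[0,0,-4,0,0,0,36],[0,0,-8,0,0,0,36],[0,0,-12,0,0,0,36],[0,0,-15,0,0,0,36],[0,0,-20,0,0,0,36],[0,0,-25,0,0,0,36],[0,0,-25,0,0,0,36],[0,0,-25,0,0,0,60],[0,0,-10,-0.05,0,0,60],[0,0,0,-0.08,0,0,60],[0,0,0,-0.07,0,0,60],[0,0,0,0,0,0,60]]'
python3 - <<'E'
from h import *
p=cam("wrist"); o=observe()
cv2.imwrite("pics/after.png",p['pixels'])
W=cloud(p);hsv=cv2.cvtColor(p['pixels'],cv2.COLOR_BGR2HSV); H,S,V=cv2.split(hsv); X,Y,Z=np.moveaxis(W,2,0)
m=(H<18)&(S>150)&(V>80)&(X>.42)&(X<.56)&(Y>-.22)&(Y<-.03)&(Z>.07)&(Z<.15)
P=W[m]; print(m.sum(),cv2.minAreaRect((P[:,:2]*1000).astype(np.float32)),np.percentile(P,[1,50,99],axis=0).round(4))
m=(abs(Z-.066)<.008)&(X>.43)&(X<.64)&(Y>-.27)&(Y<.0)
m=cv2.morphologyEx(m.astype(np.uint8),cv2.MORPH_OPEN,np.ones((3,3)))>0
print(cv2.minAreaRect((W[m][:,:2]*1000).astype(np.float32)))
m=(abs(Z-.085)<.006)&(X>.42)&(X<.62)&(Y>.05)&(Y<.26)
print("rail",m.sum(),cv2.minAreaRect((W[m][:,:2]*1000).astype(np.float32)) if m.sum()>9 else 0)
print(o['position'],o['eef_rot'])
E
```

```text
t: 14.35
position: [0.499, -0.1409, 0.2319]
eef_rot: [[0.154, 0.988, 0.002], [0.988, -0.154, -0.001], [-0.0, 0.002, -1.0]]
wrist_force: [-0.6, -0.7, 0.2]
grip_width: 0.703
grip_force: 0.0
1853 ((477.1455383300781, -133.58694458007812), (95.53321838378906, 21.68140411376953), 81.36425018310547) [[ 0.4692 -0.1795  0.0809]
 [ 0.4825 -0.1285  0.1269]
 [ 0.4935 -0.0863  0.129 ]]
((533.3330688476562, -141.39981079101562), (229.6011505126953, 142.4783172607422), 80.90849304199219)
rail 0 0
[ 0.49949102 -0.1410997   0.23177316] [[ 1.53631398e-01  9.88128219e-01  1.24974879e-04]
 [ 9.88128207e-01 -1.53631368e-01 -2.21051977e-04]
 [-1.99227635e-04  1.57451728e-04 -9.99999968e-01]]
```

View pics/after.png

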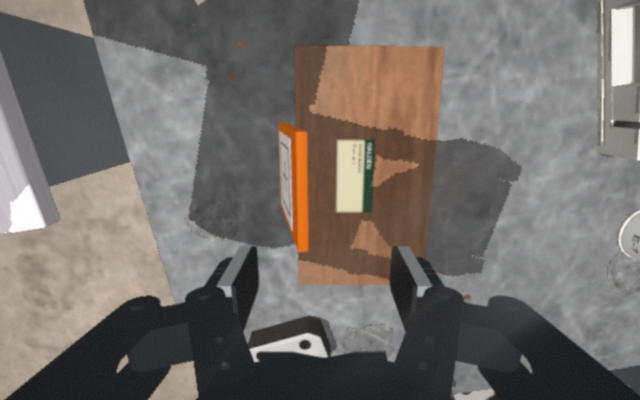

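The panel leans on the case's front at (300,190), clear of the fingers, slanted about 0.2 rad. The case has not moved. Back to the carrier, stopping short to see the rail.

```bash
python3 -m pendant '[[0,0,0,0,0,0.065,85],[0,0,0,0,0,0.064,85],[15,-3,0,0,0,0,85],[25,-5,0,0,0,0,85],[25,-5,0,0,0,0,85],[25,-5,0,0,0,0,85],[25,-5,0,0,0,0,85],[25,-5,0,0,0,0,85],[25,-5,0,0,0,0,85],[25,-5,0,0,0,0,85],[25,-5,0,0,0,0,85],[15,-5,0,0,0,0,85],[8,-2,0,0,0,0,85],[0,0,0,0,0,0,85],[0,0,0,0,0,0,85]]'
python3 - <<'E'
from h import *
p=cam("wrist"); o=observe(); W=cloud(p); X,Y,Z=np.moveaxis(W,2,0)
m=(abs(Z-.085)<.006)&(X>.42)&(X<.62)&(Y>.05)&(Y<.26)
r=cv2.minAreaRect((W[m][:,:2]*1000).astype(np.float32)); print("rail",m.sum(),r)
d=(np.array(r[0])/1000-o['position'][:2]); print((o['eef_rot'][:2,:2].T@d*1000).round(1),o['position'],np.degrees(np.arctan2(o['eef_rot'][1,0],o['eef_rot'][0,0])))
E
```

```text
t: 15.9
position: [0.5185, 0.1011, 0.2305]
eef_rot: [[0.279, 0.96, -0.0], [0.96, -0.279, -0.0], [-0.0, -0.0, -1.0]]
wrist_force: [-0.3, -0.5, -0.3]
grip_width: 0.997
grip_force: 0.0
rail 2075 ((534.2505493164062, 158.85818481445312), (110.36583709716797, 23.808425903320312), 72.99010467529297)
[60.1 -1.1] [0.5184857  0.1008191  0.23055612] 73.78724713070864
```

```bash
python3 -m pendant '[[15,-1,0,0,0,0.014,85],[25,0,5,0,0,0,85],[20,0,15,0,0,0,85],[0,0,25,0,0,0,85],[0,0,30,0,0,0,85],[0,0,30,0,0,0,85],[0,0,25,0,0,0,85],[0,0,20,0,0,0,85],[0,0,14,0,0,0,85],[0,0,8,0,0,0,85],[0,0,1.5,0,0,0,85],[0,0,0,0,0,0,85],[0,0,0,0,0,0,15],[0,0,0,0,0,0,15],[0,0,0,0,0,0,15],[0,0,0,0,0,0,15],[0,0,0,0,0,0,15],[0,0,0,0,0,0,15],[0,0,0,0,0,0,15],[0,0,0,0,0,0,15]]' 50
```

```text
t: 17.95
position: [0.5349, 0.1591, 0.0574]
eef_rot: [[0.293, 0.956, 0.0], [0.956, -0.293, 0.0], [0.0, 0.0, -1.0]]
wrist_force: [-1.6, -0.7, 6.5]
grip_width: 0.269
grip_force: 49.8
```

Rail gripped (23 mm at 50 N). I lift slowly, straight up, by 140 mm.

```bash
python3 -m pendant '[[0,0,-2,0,0,0,15],[0,0,-4,0,0,0,15],[0,0,-6,0,0,0,15],[0,0,-8,0,0,0,15],[0,0,-10,0,0,0,15],[0,0,-10,0,0,0,15],[0,0,-10,0,0,0,15],[0,0,-10,0,0,0,15],[0,0,-10,0,0,0,15],[0,0,-10,0,0,0,15],[0,0,-10,0,0,0,15],[0,0,-10,0,0,0,15],[0,0,-10,0,0,0,15],[0,0,-10,0,0,0,15],[0,0,-8,0,0,0,15],[0,0,-6,0,0,0,15],[0,0,-4,0,0,0,15],[0,0,-2,0,0,0,15],[0,0,0,0,0,0,15],[0,0,0,0,0,0,15]]' && python3 -m pendant '[[0,0,0,0,0,0,15],[0,0,0,0,0,0,15],[0,0,0,0,0,0,15],[0,0,0,0,0,0,15],[0,0,0,0,0,0,15],[0,0,0,0,0,0,15],[0,0,0,0,0,0,15],[0,0,0,0,0,0,15]]'
python3 - <<'E'
from h import *
q=cam("scene"); cv2.imwrite("pics/fin.png",cv2.resize(q['pixels'][100:280,220:460],(720,540)))
p=cam("wrist"); W=cloud(p); X,Y,Z=np.moveaxis(W,2,0)
hsv=cv2.cvtColor(p['pixels'],cv2.COLOR_BGR2HSV); H,S,V=cv2.split(hsv)
m=(H>100)&(H<125)&(S>140)&(Z>.1)&(Z<.2)
P=W[m]; b=P[P[:,2]<np.percentile(P[:,2],50)]; print(len(P),np.percentile(P[:,2],[2,25,50,75,98]).round(4))
f=P[abs(P[:,2]-np.percentile(P[:,2],25))<.004]; A=np.c_[f[:,:2],np.ones(len(f))]; print("floor slope",np.linalg.lstsq(A,f[:,2],rcond=None)[0])
print([ (towo(p,d['centre']).round(3),round(d['confidence'],2)) for d in spot_in(p,"bolt_1")])
E
```

```text
t: 19.95
position: [0.5347, 0.159, 0.1967]
eef_rot: [[0.293, 0.956, -0.0], [0.956, -0.293, -0.0], [-0.0, -0.0, -1.0]]
wrist_force: [0.4, 1.0, -3.2]
grip_width: 0.268
grip_force: 49.2
t: 20.75
position: [0.5349, 0.159, 0.1971]
eef_rot: [[0.293, 0.956, 0.0], [0.956, -0.293, 0.0], [0.0, 0.0, -1.0]]
wrist_force: [0.4, -0.5, -2.9]
grip_width: 0.274
grip_force: 49.2
30529 [0.141  0.142  0.1426 0.1518 0.1716]
floor slope [-0.00132633 -0.00099086  0.14314712]
[(array([0.492, 0.165, 0.152]), 0.9), (array([0.581, 0.196, 0.157]), 0.7), (array([0.569, 0.13 , 0.154]), 0.65)]
```

View pics/fin.png

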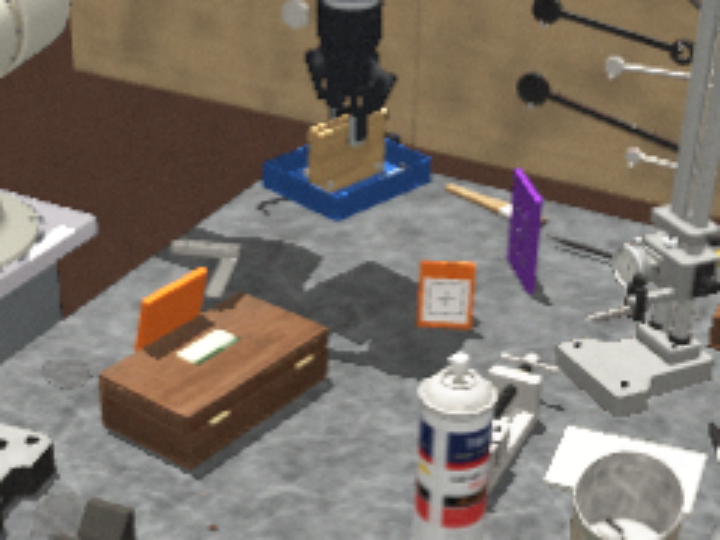

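The carrier hangs level at (345,175) with its bottom about 140 mm up and all three bolts in it. The panel leans against the case at (172,305). I hand in.

```bash
python3 -c "
from rig import *
print(finish_job())"
```

```text
the job is handed in; nothing more can be done
None
```

The job is handed in, though `finish_job()` returned no verdict: the orange panel leans by itself at about 0.2 rad against the front of the case, and the carrier, with its three bolts, is held level about 14 cm above the table.

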